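# Unlatch the display case and hang the missing block

## Robot

A 6-joint arm with a two-finger parallel gripper is mounted at the origin on the work surface; the furniture and walls round the work are solid. World frame = base frame: x ahead of the robot, y to its left, z up, the work surface at z = 0. Lengths are in m, angles in rad, forces in N, time in s.
With the tool pointing down it reaches from about 0.375 to 0.9 m from the base axis. Payload 3.1 kg.
Tool frame: the origin (TCP) lies on the centre line of the jaws, within the pads' length; the fingertips stand 22 mm ahead of it and the grasp point (between the pads) lies 3 mm ahead of it; z points along the fingers, y is the line along which they close (so a half turn about z gives the same grasp; the last joint's range is limited). The gripper opens to 85 mm and grips with 20 to 120 N. Pads are 22 mm wide; open, the fingers measure 114 mm over their backs; the gripper's body (76 mm by 85 mm) begins 54 mm behind the grasp point. The pads swing forward as they close: fully open they stand 13 mm farther back than shut.
Start: joints at [1.145, 0.527, 1.433, -0, 1.181, -0.178], TCP at [0.153, 0.606, 0.253] pointing down, gripper open.
Joint ranges: [-3.08, 3.08], [-0.75, 2.2], [0.22, 2.44], [-1.43, 4.57], [0, 2.65], [-2.85, 2.85]. Speed limits (rad/s): [2.79, 2.79, 3.14, 3.14, 3.14, 3.14].

## Interface

Orientations are given as a unit quaternion [x, y, z, w].
In Python, from station import manip gives the robot as it stands.
- The arm moves only by the tool move_tool, called after "Request:" as name(argument=value, ...) on one line, values as JSON. Schema: {"type":"object","properties":{"offsets":{"type":"object","properties":{"increments":{"type":"array","items":{"type":"array","items":{"type":"number"},"minItems":5,"maxItems":5},"minItems":1,"maxItems":20}},"additionalProperties":false,"required":["increments"]},"clamp_n":{"type":"number"},"only":{"type":"string"},"quiet":{"type":"boolean"},"lines":{"type":"string"}},"required":["offsets"],"additionalProperties":false}. offsets is an object whose key "increments" holds a list of rows, 1 to 20 of them, each of 5 numbers: dx, dy, dz in shares of 0.75 m (1.0 is 0.75 m), then a turn about the tool's z in a scale on which 1.0 is pi rad, then the opening from 0.0 (shut) to 1.0 (fully open); each row is the pose to reach, as a shift and turn from the pose commanded when the call began, along the tool's axes at that moment; what a row does not reach only later rows make up. A row lasts 1/10 s, in which the tool goes at most 0.05 m and 0.15 rad, less where a joint would pass 70% of its speed; a pose out of reach is approached as far as the arm can. The fingers move at their own pace and stop on an object; clamp_n is the grip in N (left out, the last holds). Time passes only in rows, so rows that do not move let the fingers close. The tool returns the time, the measured TCP pose, the force, the opening and the grip force at its end. only (a regular expression) keeps the lines of the reply that match it, lines (a string "A,B") keeps lines A to B, and quiet returns only ok. Input that does not fit is refused with a message, and nothing moves.
- manip.sense(): the state, without advancing time (a new reading comes with each control period).
- manip.snapshot(name): name is "scene" or "top" or "wrist"; returns a dict with "pixels" (400x640x3 uint8, red, green, blue), "range_z" (400x640 float32, m along the optical axis (not along the pixel's ray), 0 where there is no reading), "fov_y" (degrees; the focal length in pixels is half the picture's height over the tangent of half this angle, whatever the lens; pixels are square), "cx", "cy" (the principal point, pixels), "R" (3x3) and "t" (3): a world point X has camera coordinates R X + t; the wrist camera has in their place "hand_eye" (4x4, takes a point from camera to tool coordinates, whose origin is the TCP and whose axes are the flange's). Camera axes: x right, y down, z forward; pixel columns grow to the right and rows downward; lengths in m; the calibration is good to about 2 mm. A picture is of the moment at which its call begins: read the wrist's pose just before it.
- manip.sign_off(): hands the job in; it is judged then, once.
The state is a dict: "t": time; "q": joint angles; "qd": joint speeds; "tau": joint torques, N m; "tcp_pos": TCP position; "tool_rot": TCP orientation; "force": force on the tool from outside, world axes, zero at the start; "ft_torque": the same for the moment, N m; "finger_gap": opening from 0.0 (shut) to 1.0 (fully open); "gripper_force": force on a finger pad.
Only numpy, scipy, OpenCV 4.12 (cv2) and the standard library are available. Lean on these libraries where they do the work, as an engineer would, in place of code of your own. Each camera call takes 0.05 s, during which the arm holds its last target. There are 200 camera calls.

## Task

Give the latch on top of the clear display case its quarter turn clockwise until it is fully released, and slide the case's top panel all the way back, away from you. Then take the display block with the hook out of the stock rack and hang it squarely in the one vacant place inside, hooked over the board and facing the same way as its neighbours; leave the other blocks and the goods around undisturbed, and leave the case open.

Things in the scene. Friction and masses are not known exactly. Their poses are not given: they have to be found in the camera images.
- case: Fixed clear display case, 220 (x) x 270 (y) x 142 mm high. Origin: centre of the underside; -x is its front (robot side), the panel slides open to +x. Walls 6 mm, front wall 124 mm high. Four hanging places at y = -90, -30, 30, 90 mm; a hung block's origin is at x = -35, z = 16 mm. Keeper inside the front: x -108 to -74, y +-20, z 106 to 122 mm.
- panel (a joint): Slide of the clear top panel (214 x 252 x 5 mm, top 137 mm up) along the case's +x: 0 shut, 0.17 m fully open; friction about 1.5 N, stays where left. Blocked (2 to 3 mm of play) until the latch is turned.
- latch (a joint): Latch knob: 0 locked, 1.571 rad (quarter turn clockwise from above) fully released; starts between 0 and 0.35. Friction about 0.06 N m, stays where left. Below about 1.2 rad the cam may still catch its keeper.
- latch_grip (a point): Grip point of the latch knob, on its upright axis, 158 mm above the surface; it rides on the panel (case x = -65, y = 0 mm when shut). The grip is an upright bar 46 long, 12 thick, 24 mm high (z = 144 to 168 mm) over a disc (radius 18, top at 145 mm); the point's x lies along the bar, z up. At latch 0 the bar lies along the case's x.
- hanger: Block to hang: upright wooden block 26 (x) x 46 (y) x 95 mm high, 0.12 kg, brass stud (4 mm proud, 40 mm up) on its front (-x) and brass hook on its back (+x). Origin: centre of the underside, hook not counted. Above z = 57 mm it is plain on all sides. Stands on its flat underside. Starts in one of the rack's two slots, hook towards the rack's +x.
- plain_block: Bystander: block of the same size and look but without a hook, in the other slot of the rack. Same origin and axes.
- rack: Fixed plywood stock rack, base 158 (x) x 90 (y) x 8 mm, left or right of the robot; origin: centre of the underside. Three upright walls, 6 mm thick, 40 mm wide (y), tops at z = 95 mm, at x = -70, 0, 70 mm. The two blocks stand on its base (z = 8 mm) with origins at x = -50 and 20 mm, each 4 mm behind a wall; slots open at the sides (y) and above.
- place_card: White card 30 x 42 x 2 mm, fixed on the case floor directly under the vacant hanging place (at y = -30 or +30 mm of the case). Origin: centre of its underside; it lies right under the origin of a block hung there.
- hung_a: Hooked block exactly like the hanger, already hanging loosely at the right end (case y = -90 mm). Origin: centre of its underside.
- hung_b: Hooked block exactly like the hanger, hanging loosely in the middle place that is not vacant. Origin: centre of its underside.
- hung_c: Hooked block exactly like the hanger, hanging loosely at the left end (case y = +90 mm). Origin: centre of its underside.
- lamp: Bystander: oval wooden lamp with a clear upright plate, 64 (x) x 152 (y) x 132 mm high; origin: centre of its underside. It stands on the side where the rack is not. Fixed clutter, no taller than 60 mm, lies beyond 0.42 m to either side.
- pouch_rest: Bystander: spectacle pouch on a brass and wood rest, 62 x 57 x 111 mm high; origin: centre of its underside. Right of the case.
- acrylic_figure: Bystander: thin clear acrylic figure on a foot, 32 x 45 x 90 mm high; origin: centre of its underside. Left of the case.
- board_top (a point): Middle of the top edge of the wooden hanging board that stands inside the case along its whole width (y): 8 mm thick, case x = -22 to -14 mm, top edge 66 mm above the case's underside. Hooks go over it, blocks hang on its front (-x) side, backs against it. Axes as the case.
- hanger_hook (a point): Underside of the hook's bridge, middle of the gap: 20 mm behind (+x) and 50 mm above the hanger's origin. Hook 20 mm wide (y); gap 14 mm (x 13 to 27 mm), mouth a little wider; tongue down to z = 24 mm, back of the hook at x = 35 mm; bridge 50 to 57 mm up. Axes as the hanger.

How it is judged:
By the outcome, as a careful person would: the job done as asked, in the order asked, and still so for the second after the job is handed in, with the robot touching nothing.
It also fails if it takes over 72 s, if anything falls off the work surface, if the arm or the gripper's body presses on something with over 40 N, if the wrist force passes 120 N, or if a joint passes its speed limit or range.

## Working session

There is one attempt and no reset: what is moved stays moved. The work goes in short steps, Python scripts to look and compute and a tool call to move; the robot and the scene stay as the last step left them, time stands still between calls to the robot, and variables do not carry over. Pictures are saved under pics/ and viewed, at most 10 in all, crops included, and the job is handed in when it is done.

```bash
ls; mkdir -p pics; cat > h.py <<'E'
import numpy as np, cv2
from station import manip
from scipy.spatial.transform import Rotation as Ro
def snap(n):
    s=manip.sense(); d=manip.snapshot(n)
    f=200/np.tan(np.radians(d["fov_y"])/2)
    if "R" in d: R=np.array(d["R"]);t=np.array(d["t"])
    else:
        H=np.array(d["hand_eye"]);T=np.eye(4);T[:3,:3]=Ro.from_quat(s["tool_rot"]).as_matrix();T[:3,3]=s["tcp_pos"]
        M=np.linalg.inv(T@H);R=M[:3,:3];t=M[:3,3]
    d["R"],d["t"],d["f"]=R,t,f
    v,u=np.mgrid[:400,:640];z=d["range_z"]
    P=np.stack([(u-d["cx"])*z/f,(v-d["cy"])*z/f,z],-1)
    d["W"]=(P-t)@R
    d["W"][z==0]=np.nan
    return d
def ray(d,u,v,zw):
    r=np.array([(u-d["cx"])/d["f"],(v-d["cy"])/d["f"],1])@d["R"];c=-d["R"].T@d["t"]
    return c+r*(zw-c[2])/r[2]
def proj(d,X):
    c=np.asarray(X)@d["R"].T+d["t"];return c[...,:2]/c[...,2:]*d["f"]+[d["cx"],d["cy"]]
def save(d,n,box=None,k=1):
    p=d["pixels"]
    if box: p=p[box[1]:box[3],box[0]:box[2]]
    cv2.imwrite("pics/"+n+".png",cv2.resize(p[:,:,::-1],None,fx=k,fy=k,interpolation=cv2.INTER_CUBIC))
E
python3 - <<'E'
from h import *
s=manip.sense();print({k:np.round(v,3) for k,v in s.items()})
for n in("scene","top"):
    d=snap(n);save(d,n,None,1.25);print(n,d["R"],d["t"],d["f"],d["cx"],d["cy"])
    np.savez(n+".npz",**{k:d[k] for k in("pixels","W","R","t","f","cx","cy")})
E
```

```text
pics
station.py
{'t': np.float64(0.0), 'q': array([ 1.145,  0.528,  1.434, -0.   ,  1.181, -0.179]), 'qd': array([-0.   ,  0.   , -0.001, -0.002, -0.   , -0.   ]), 'tau': array([-1.0000e-03, -4.4236e+01, -1.7802e+01, -0.0000e+00,  9.0000e-03,
        0.0000e+00]), 'tcp_pos': array([0.153, 0.605, 0.252]), 'tool_rot': array([ 0.124,  0.992, -0.001, -0.   ]), 'force': array([-0.942, -0.828,  0.34 ]), 'ft_torque': array([0.03 , 0.026, 0.026]), 'gripper_force': np.float64(0.0), 'finger_gap': np.float64(0.997)}
scene [[ 0.04901996  0.99876839 -0.00766488]
 [ 0.79536782 -0.0436765  -0.60455141]
 [-0.60414161  0.02353869 -0.79652925]] [-0.02187063 -0.36430661  1.44937609] 398.14794200875866 319.6725355330002 202.35392487532053
top [[-0.02446648 -0.99949896  0.02008026]
 [-0.99675544  0.02284878 -0.07717853]
 [ 0.07668106 -0.02190339 -0.99681506]] [-0.01336722  0.54791862  1.10710455] 366.78117319297803 318.8554651111454 195.10765840905268
```

View pics/top.png

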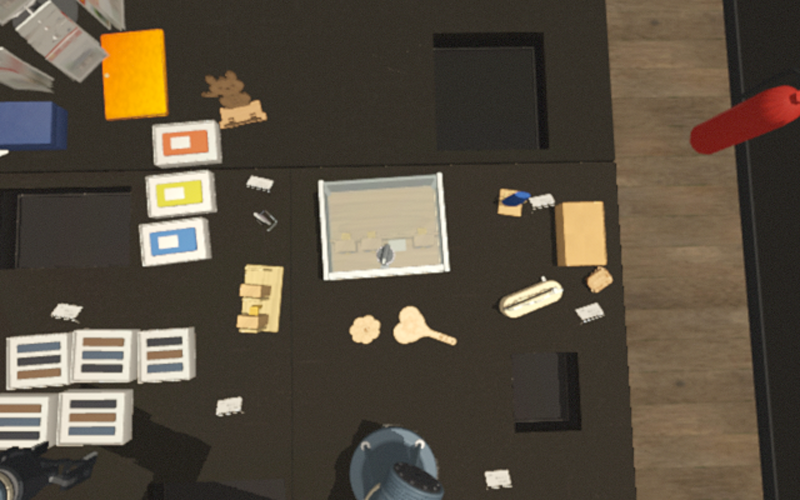

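View pics/scene.png

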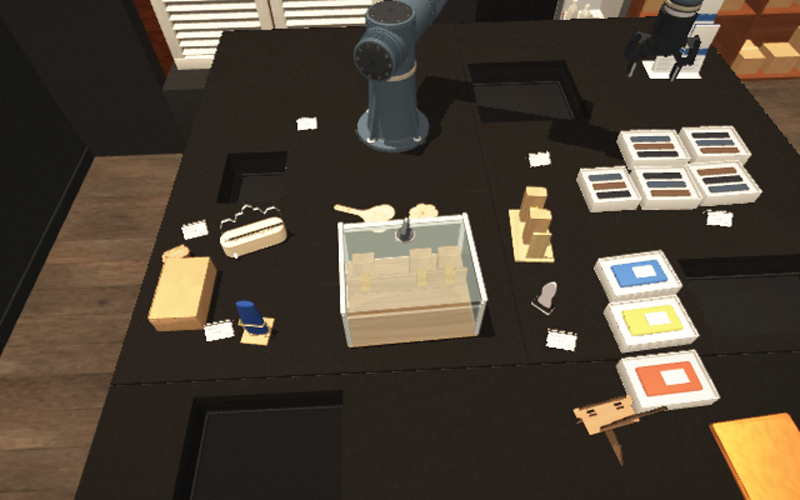

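The top view shows the case centred near (384,225), the latch at (386,252) and the card at (397,243), so the vacant place is right of the middle. The rack is at (262,300). Next I zoom in on these.

```bash
python3 - <<'E'
from h import *
a=np.load("top.npz");b=np.load("scene.npz")
def cr(p,x0,y0,x1,y1,k):return cv2.resize(p["pixels"][y0:y1,x0:x1,::-1],None,fx=k,fy=k,interpolation=cv2.INTER_CUBIC)
A=cr(a,185,205,235,270,6);B=cr(b,400,145,450,215,6);C=cr(a,250,135,365,225,4)
im=np.zeros((800,800,3),np.uint8);im=np.zeros((600,800,3),np.uint8)
A=A[:300];im[:A.shape[0],:300]=cr(a,188,206,238,270,4.6)[:300,:230].shape and cv2.resize(a["pixels"][206:270,188:238,::-1],(300,300*64//50))[:A.shape[0]]
im=np.zeros((600,800,3),np.uint8)
A=cr(a,188,208,232,270,4.8);B=cr(b,400,145,450,213,4.2)
im[:A.shape[0],:A.shape[1]]=A;im[300:300+B.shape[0],:B.shape[1]]=B;im[:C.shape[0],320:320+C.shape[1]]=C
cv2.imwrite("pics/z1.png",im)
W=a["W"]
# height dump
def dump(u0,u1,v0,v1,s):
    for v in range(v0,v1,s):print(v,(W[v,u0:u1:s,2]*1000).round(0))
np.set_printoptions(linewidth=250)
dump(188,232,208,270,3)
for nm,(u,v) in dict(case=(307,180),latch=(309,202),rack=(210,240)).items():print(nm,W[v,u])
E
```

```text
208 [ 3.  3.  1. -0.  3. -1. -3.  0. -5.  0. -3.  0. -2.  1. -0.]
211 [ 5.  3. -2. -2. -3.  0.  4. -0. -1. -5.  3. -3. -1.  1.  1.]
214 [ 3.  0.  8. 95. 94. 95.  6.  6.  9.  8.  9.  8.  7. -4. -1.]
217 [ 1.  1.  2.  6.  9.  7.  7.  7.  6.  6.  9. 11. 12.  0. -0.]
220 [-1.  0. -1.  5.  8. 13.  7.  5.  9.  6.  5. 10. 12.  1. -0.]
223 [ 4.  1.  1.  5. 11.  7.  5.  6. 13.  7. 10.  4.  5.  1.  3.]
226 [-1.  0.  1.  6.  9. 10.  9. 10. 10.  5.  9.  6.  9. -6.  0.]
229 [ -1.   1. 103. 102. 102. 103. 101.  93.  65.  26.   5.  11.   6.  -3.   1.]
232 [  3.   3. 103. 104. 103. 105. 104.  90.  61.  26.   6.   5.   5.   2.   1.]
235 [ -4.   2. 100. 104. 103. 104. 101.  90.  53.  21.  10.   7.   5.  -1.  -3.]
238 [nan -1.  8. 75. 64. 57. 51. 37. 23.  9.  7. 11. -2. -1. -0.]
241 [ 2. -0. 10.  7. 10.  9. 92.  5.  8.  9.  9.  8.  2. -3. -5.]
244 [-0.  2.  7. 10.  8. 35. 38.  6.  4.  6. 10.  8. -4.  2. -2.]
247 [ 1.  1.  7.  7. 70. 66. 62. 10.  5.  5.  5.  5.  3. -0.  2.]
250 [ 3. -1. 10.  6. 63. 65.  9.  6.  8.  9. 13.  9.  3. -0. -4.]
253 [  0. 104. 104. 104.  98.  92.  84.  72.  38.  11.   9.  10.   1.   1.  -2.]
256 [  1. 101.  99. 102. 100. 106. 103.  69.  35.   8.   9.   9.  -1.   2.   4.]
259 [ -1. 104. 103. 107. 102. 102.  97.  64.  33.   5.   5.   6.  -1.   1.  -1.]
262 [  3.   0. 102. 107. 102. 103.  92.  38.  20.   6.   8.  11.  -2.  -1.   0.]
265 [-2. 93. 93. 96. 97. 97. 80.  1.  2. -2.  8.  3. -3.  2. -1.]
268 [ 0.  2.  2.  4. -1. -3. -1.  2.  3.  3.  2.  3.  1. -1.  0.]
case [0.58126515 0.00797689 0.13660555]
latch [0.51849867 0.00365768 0.16486958]
rack [0.4202394 0.2950396 0.0641064]
```

View pics/z1.png

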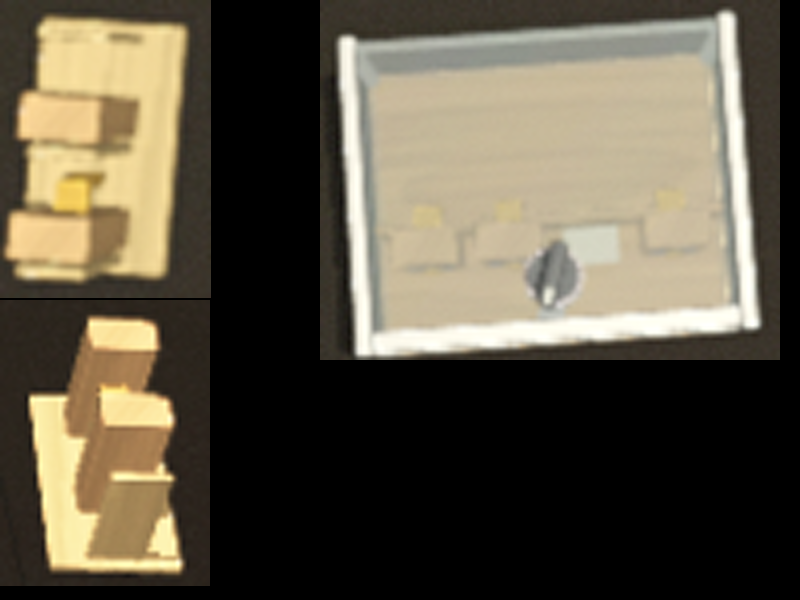

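The hanger (brass hook behind it) is in the near rack slot with its hook towards +x, and the plain block is in the far slot. The vacant place is at case y=-30: the card shows between the blocks, right of the latch. Next I fit the case and rack roughly.

```bash
python3 - <<'E'
from h import *
a=dict(np.load("top.npz"));p=a["pixels"].astype(int)
m=(p.min(-1)>200);m[:130]=0;m[230:]=0;m[:,:250]=0;m[:,365:]=0
# fit case pose by silhouette of rim (U of sides z=142, front z=124)
def rim(x,y,th):
    c,s=np.cos(th),np.sin(th);M=np.array([[c,-s],[s,c]])
    im=np.zeros((400*8,640*8),np.uint8)
    for (x0,x1,y0,y1,z) in[(-.110,.110,.129,.135,.142),(-.110,.110,-.135,-.129,.142),(-.110,-.104,-.129,.129,.124)]:
        q=np.array([[x0,y0],[x1,y0],[x1,y1],[x0,y1]])@M.T+[x,y]
        uv=proj(a,np.c_[q,np.full(4,z)]);cv2.fillPoly(im,[np.round((uv+.5)*8).astype(int)],255)
    return cv2.resize(im,(640,400),interpolation=cv2.INTER_AREA)[130:230,250:365]/255.
g=np.clip((p.min(-1)[130:230,250:365]-150)/80.,0,1)
from scipy.optimize import minimize
f=lambda v:((cv2.GaussianBlur(rim(v[0]*.01,v[1]*.01,v[2]*.1),(0,0),.7)-g)**2).sum()
best=min((minimize(f,[x,.5,t],method="Nelder-Mead",options=dict(initial_simplex=np.array([[x,.5,t],[x+1,.5,t],[x,1.5,t],[x,.5,t+.5]]))) for x in(57,58,59) for t in(0.,.5,-.5)),key=lambda r:r.fun)
v=best.x*[.01,.01,.1];print("case",v,best.fun,g.sum())
c,s=np.cos(v[2]),np.sin(v[2]);print("latch",v[0]-c*.065,v[1]-s*.065)
# rack block tops
W=a["W"]
for n,(u0,u1,v0,v1) in dict(plain=(190,212,226,240),hanger=(186,212,250,266)).items():
    w=W[v0:v1,u0:u1].reshape(-1,3);w=w[(abs(w[:,2]-.103)<.006)]
    print(n,len(w),w.mean(0),cv2.minAreaRect((w[:,:2]*1000).astype(np.float32)))
w=W[195:208,300:320].reshape(-1,3);w=w[w[:,2]>.158];print("bar",w.mean(0),cv2.minAreaRect((w[:,:2]*1000).astype(np.float32)))
s=manip.sense();print(Ro.from_quat(s["tool_rot"]).as_matrix().round(3)); d=manip.snapshot("wrist");print(d["hand_eye"],d["fov_y"])
E
```

```text
case [0.58498449 0.00988232 0.04865873] 335.75069726667374 1554.9375
latch 0.5200614215433474 0.006720745531123624
plain 155 [0.44316764 0.31300188 0.10286163] ((440.5223388671875, 313.1895446777344), (45.074588775634766, 31.049253463745117), 85.6005859375)
hanger 162 [0.37328053 0.31922875 0.10244303] ((369.24591064453125, 320.1739501953125), (45.84284210205078, 34.782501220703125), 80.80682373046875)
bar [0.52043409 0.00631462 0.16714746] ((520.716064453125, 6.238861083984375), (11.91871166229248, 34.00115203857422), 76.31747436523438)
[[-0.969  0.245 -0.001]
 [ 0.245  0.969 -0.002]
 [ 0.    -0.002 -1.   ]]
[[-2.16597564e-05 -9.61346649e-01 -2.75340916e-01  6.94453985e-02]
 [ 9.99999464e-01  2.64151117e-04 -1.00094290e-03 -1.64005227e-03]
 [ 1.03498471e-03 -2.75340791e-01  9.61346128e-01 -1.21329196e-01]
 [ 0.00000000e+00  0.00000000e+00  0.00000000e+00  1.00000000e+00]] 65.28456430609504
```

The rows are not in the units I measure in: shifts go in shares of 0.75 m and turns go in shares of pi rad. I convert before sending: -0.312 m / 0.75 = -0.416, -0.226 m / 0.75 = -0.3013.

Request:
move_tool(offsets={"increments":[[-0.416,-0.3013,-0.0373,0,1],[-0.416,-0.3013,-0.0373,0,1],[-0.416,-0.3013,-0.0373,0,1],[-0.416,-0.3013,-0.0373,0,1],[-0.416,-0.3013,-0.0373,0,1],[-0.416,-0.3013,-0.0373,0,1],[-0.416,-0.3013,-0.0373,0,1],[-0.416,-0.3013,-0.0373,0,1],[-0.416,-0.3013,-0.0373,0,1],[-0.416,-0.3013,-0.0373,0,1],[-0.416,-0.3013,-0.0373,0,1],[-0.416,-0.3013,-0.0373,0,1]]})

```text
t: 1.35
tcp_pos: [0.3992, 0.3112, 0.2811]
tool_rot: [0.123, 0.992, -0.0, -0.0]
force: [0.2, -0.0, 0.3]
finger_gap: 1.002
gripper_force: 0.0
```

```bash
python3 - <<'E'
from h import *
d=snap("wrist");save(d,"w_rack");W=d["W"];np.savez("w_rack.npz",**{k:d[k] for k in("pixels","W","R","t","f","cx","cy")})
s=manip.sense();print(s["tcp_pos"],s["q"])
for z0 in(.103,.095):
    m=(abs(W[...,2]-z0)<.004).astype(np.uint8)
    n,l,st,_=cv2.connectedComponentsWithStats(m)
    for i in range(1,n):
        if st[i,4]>120:
            w=W[l==i];(cx,cy),sz,an=cv2.minAreaRect((w[:,:2]*1000).astype(np.float32));print(z0,st[i],w.mean(0).round(4),np.round([cx,cy,*sz,an],1))
E
```

```text
[0.39924393 0.31118998 0.28113866] [ 4.40910473e-01  3.32454028e-01  1.69180564e+00  1.87429553e-04
  1.11792881e+00 -8.84372857e-01]
0.103 [ 291  140   51   33 1295] [0.3728 0.3162 0.1036] [373.3 316.   46.   26.1  84.4]
0.103 [ 303  209   48   30 1101] [0.4419 0.31   0.1036] [442.9 309.8  46.   26.5  83.8]
0.103 [  0 278 171  51 482] [0.4684 0.0297 0.103 ] [468.8  25.2   1.9 210.9   2.7]
0.095 [292 130  41  12 264] [0.3531 0.3171 0.0955] [353.2 317.1  39.6   6.   84.7]
0.095 [304 198  39  11 243] [0.4222 0.3111 0.0952] [422.9 311.   39.5   6.5  84.3]
0.095 [314 259  37  11 237] [0.4916 0.3046 0.095 ] [492.5 304.4  39.6   7.2  85.1]
0.095 [  0 275 174  51 469] [0.4687 0.0233 0.095 ] [468.9  19.8   1.6 219.4   2.7]
```

Converted, -0.266 m / 0.75 = -0.3547, -0.05 m / 0.75 = -0.0667.

Request:
move_tool(offsets={"increments":[[-0.256,-0.3547,-0.0667,0,1],[-0.256,-0.3547,-0.0667,0,1],[-0.256,-0.3547,-0.0667,0,1],[-0.256,-0.3547,-0.0667,0,1],[-0.256,-0.3547,-0.0667,0,1],[-0.256,-0.3547,-0.0667,0,1],[-0.256,-0.3547,-0.0667,0,1],[-0.256,-0.3547,-0.0667,0,1],[-0.256,-0.3547,-0.0667,0,1],[-0.256,-0.3547,-0.0667,0,1]]})

```text
t: 2.4
tcp_pos: [0.5202, 0.0069, 0.3309]
tool_rot: [0.123, 0.992, 0.0, -0.001]
force: [0.1, 0.5, 1.0]
finger_gap: 0.998
gripper_force: 0.0
```

```bash
python3 - <<'E'
from h import *
d=snap("wrist");save(d,"w_case");W=d["W"];np.savez("w_case.npz",**{k:d[k] for k in("pixels","W","R","t","f","cx","cy")})
s=manip.sense();print(s["tcp_pos"],s["q"])
print(proj(d,np.array([.52,.0067,.168])))
for z0,e in((.168,.003),(.142,.003),(.124,.003)):
    m=(abs(W[...,2]-z0)<e).astype(np.uint8)
    n,l,st,_=cv2.connectedComponentsWithStats(m)
    for i in range(1,n):
        if st[i,4]>100:
            w=W[l==i];(cx,cy),sz,an=cv2.minAreaRect((w[:,:2]*1000).astype(np.float32));print(z0,st[i],w.mean(0).round(4),np.round([cx,cy,*sz,an],1))
E
```

```text
[0.52025428 0.00708113 0.33092737] [-2.01574064e-01  2.97350046e-01  1.59120295e+00  3.78366527e-04
  1.25455376e+00 -1.52707155e+00]
[317.21316417 187.22248988]
0.168 [306 158  14  48 597] [0.5139 0.004  0.1683] [514.5   3.9  12.   45.4  76.8]
0.142 [ 172   92  303  198 5553] [0.5157 0.0336 0.1412] [579.1   6.9 219.  273.8   2.7]
0.142 [293 158  14  37 133] [ 0.5083 -0.0101  0.141 ] [511.   -9.5  13.3  37.6  75.4]
0.142 [319 158  16  37 137] [0.5144 0.0185 0.141 ] [517.6  17.4  14.8  37.4  77.9]
0.142 [223 273  31  74 615] [ 0.6491 -0.1207  0.1424] [ 646.4 -121.8   98.2   10.3    2.7]
0.124 [185  95 238  76 906] [0.4713 0.0051 0.1244] [4.715e+02 4.000e-01 3.700e+00 2.564e+02 2.700e+00]
```

View pics/w_case.png

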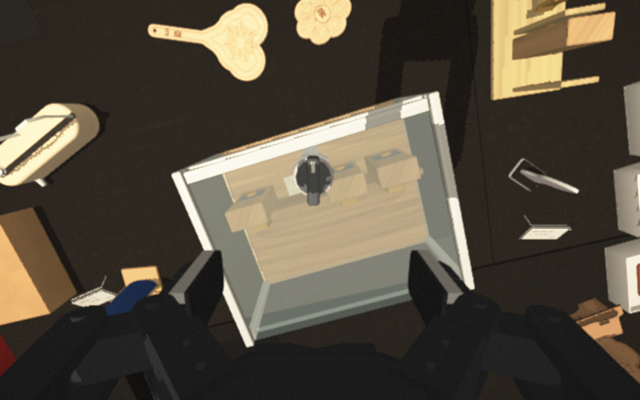

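The latch bar spans (313,158)–(313,206) and the card shows at (290,185). The wrist and top cameras disagree by a few mm, so I check them against the scene camera.

```bash
python3 - <<'E'
from h import *
for nm in("top","scene"):
    d=snap(nm);W=d["W"]
    for tag,c,z0 in(("bar",(.5145,.004),.168),("hang",(.3732,.316),.1033),("plain",(.4429,.310),.1033),("wall70",(.4925,.3044),.095)):
        m=(abs(W[...,2]-z0)<.005)&(np.hypot(W[...,0]-c[0],W[...,1]-c[1])<.035)
        w=W[m]
        if len(w)>8:
            r=cv2.minAreaRect((w[:,:2]*1000).astype(np.float32));print(nm,tag,len(w),w.mean(0).round(4),np.round([*r[0],*r[1],r[2]],1))
E
```

```text
top hang 155 [0.3734 0.3191 0.1028] [370.9 319.7  47.1  31.   88.1]
top plain 151 [0.4433 0.3131 0.1029] [439.2 312.9  45.9  33.7  88.6]
top wall70 30 [0.4926 0.3077 0.0949] [492.6 307.6  36.6   5.8  87.6]
scene bar 73 [0.5186 0.0069 0.1676] [516.2   7.1  11.8  46.6  75.6]
scene hang 124 [0.3765 0.3184 0.1027] [374.9 319.   46.6  29.1  88.7]
scene plain 134 [0.446  0.3124 0.1028] [445.8 312.5  46.2  27.9  88. ]
scene wall70 50 [0.4922 0.3065 0.0941] [478.9 308.9  38.   40.8  84.3]
```

Converted, 0.16 m / 0.75 = 0.2133, 0.0035 m / 0.75 = 0.0047.

Request:
move_tool(offsets={"increments":[[0.0047,-0.0032,0.0667,0,0.5],[0.0047,-0.0032,0.1333,0,0.5],[0.0047,-0.0032,0.1733,0,0.5],[0.0047,-0.0032,0.2,0,0.5],[0.0047,-0.0032,0.2133,0,0.5],[0.0047,-0.0032,0.2133,0,0.5],[0.0047,-0.0032,0.2133,0,0.5]]}, clamp_n=30)

```text
t: 3.25
tcp_pos: [0.5179, 0.0041, 0.1721]
tool_rot: [0.123, 0.992, -0.0, 0.001]
force: [-1.2, 0.6, 0.3]
finger_gap: 0.501
gripper_force: 0.0
```

Request:
move_tool(offsets={"increments":[[0,0,0,0,0.1],[0,0,0,0,0.1],[0,0,0,0,0.1],[0,0,0,0,0],[0,0,0,0,0],[0,0,0,0,0]]})

```text
t: 3.85
tcp_pos: [0.5183, 0.0045, 0.1727]
tool_rot: [0.124, 0.992, 0.001, 0.002]
force: [0.6, 5.0, 6.1]
finger_gap: 0.129
gripper_force: 33.9
```

```bash
python3 -c "
from h import *
s=manip.sense();print(s['tcp_pos'],s['q'],s['force'],s['ft_torque'],Ro.from_quat(s['tool_rot']).as_matrix().T@s['force'])"
```

```text
[0.51830213 0.00454866 0.17268645] [-0.20798357  0.50238728  1.77978926  0.00228159  0.85630225 -1.53173758] [0.58469172 4.97230415 6.06755367] [ 8.26023599e-01 -1.17987789e-01 -5.97370004e-04] [ 0.63792921  4.97455834 -6.06033796]
```

Converted, 0.001 m / 0.75 = 0.0013, 1.31 rad / 3.1416 = 0.417.

Request:
move_tool(offsets={"increments":[[0,0.0013,0,0,0],[0,0.0013,0,0.0382,0],[0,0.0013,0,0.0828,0],[0,0.0013,0,0.1273,0],[0,0.0013,0,0.1719,0],[0,0.0013,0,0.2165,0],[0,0.0013,0,0.261,0],[0,0.0013,0,0.3056,0],[0,0.0013,0,0.3501,0],[0,0.0013,0,0.3883,0],[0,0.0013,0,0.4106,0],[0,0.0013,0,0.417,0],[0,0.0013,0,0.417,0]]})

```text
t: 5.15
tcp_pos: [0.5182, 0.0024, 0.1727]
tool_rot: [0.701, 0.713, -0.001, 0.003]
force: [-2.0, -6.1, 6.2]
finger_gap: 0.132
gripper_force: 35.6
```

```bash
python3 -c "
from h import *
s=manip.sense();print(s['tcp_pos'],s['q'],s['force'],s['ft_torque'],Ro.from_quat(s['tool_rot']).as_matrix().T@s['force']);R=Ro.from_quat(s['tool_rot']).as_matrix();print(R.round(3))"
```

```text
[0.51824193 0.00240767 0.17266928] [-0.20852769  0.50274261  1.77907187 -0.00654333  0.856613   -0.22155128] [-2.02125425 -6.12931838  6.18949219] [-0.86203037  0.28514566  0.62561828] [-6.12757712 -2.11471844 -6.15991807]
[[-0.017  1.     0.002]
 [ 1.     0.017 -0.005]
 [-0.006  0.002 -1.   ]]
```

Converted, 0.168 m / 0.75 = 0.224, 0.06 m / 0.75 = 0.08, -0.02 rad / 3.1416 = -0.0064.

Request:
move_tool(offsets={"increments":[[0,0.008,0,-0.0064,0],[0.0013,0.0267,0,-0.0064,0],[0.0013,0.0533,0,-0.0064,0],[0.0027,0.08,0,-0.0064,0],[0.0027,0.1067,0,-0.0064,0],[0.004,0.1333,0,-0.0064,0],[0.0053,0.16,0,-0.0064,0],[0.0053,0.1867,0,-0.0064,0],[0.0067,0.2067,0,-0.0064,0],[0.0067,0.2187,0,-0.0064,0],[0.0067,0.224,0,-0.0064,0],[0.0067,0.224,0,-0.0064,0]]})

```text
t: 6.35
tcp_pos: [0.6847, 0.0102, 0.1727]
tool_rot: [0.695, 0.719, -0.002, 0.0]
force: [-3.6, -2.6, 7.9]
finger_gap: 0.129
gripper_force: 34.2
```

Request:
move_tool(offsets={"increments":[[0,0.0027,0,0,0],[0,0.004,0,0,0],[0,0.004,0,0,0]]})

```text
t: 6.65
tcp_pos: [0.685, 0.0102, 0.1727]
tool_rot: [0.695, 0.719, -0.004, -0.002]
force: [-8.6, -3.5, 10.3]
finger_gap: 0.133
gripper_force: 34.6
```

Converted, 0.005 m / 0.75 = 0.0067, 0.003 m / 0.75 = 0.004, 0.03 rad / 3.1416 = 0.0095.

Request:
move_tool(offsets={"increments":[[0,0.004,0,0.0095,0],[0,0.0067,0,0.0095,0],[0,0.0067,0,0.0095,0]]})

```text
t: 6.95
tcp_pos: [0.6854, 0.0103, 0.1726]
tool_rot: [0.704, 0.71, -0.009, -0.005]
force: [-18.3, -4.6, 17.1]
finger_gap: 0.132
gripper_force: 39.8
```

Request:
move_tool(offsets={"increments":[[0,-0.008,0,-0.0095,0],[0,-0.008,0,-0.0095,0.5],[0,-0.008,0,-0.0095,0.5],[0,-0.008,0,-0.0095,0.5],[0,-0.008,-0.04,0,0.5],[0,-0.008,-0.0933,0,0.5],[0,-0.008,-0.16,0,0.5],[0,-0.008,-0.212,0,0.5],[0,-0.008,-0.212,0,0.5],[0,-0.008,-0.212,0,0.5]]})

```text
t: 7.95
tcp_pos: [0.688, 0.0124, 0.3314]
tool_rot: [0.706, 0.708, 0.001, 0.001]
force: [0.1, -0.2, -0.6]
finger_gap: 0.498
gripper_force: 0.0
```

```bash
python3 - <<'E'
from h import *
d=snap("wrist");save(d,"w_open");W=d["W"];np.savez("w_open.npz",**{k:d[k] for k in("pixels","W","R","t","f","cx","cy")})
s=manip.sense();print(s["tcp_pos"],s["q"])
for z0,e in((.168,.003),(.142,.003)):
    m=(abs(W[...,2]-z0)<e).astype(np.uint8)
    n,l,st,_=cv2.connectedComponentsWithStats(m)
    for i in range(1,n):
        if st[i,4]>100:
            w=W[l==i];(cx,cy),sz,an=cv2.minAreaRect((w[:,:2]*1000).astype(np.float32));print(z0,st[i],w.mean(0).round(4),np.round([cx,cy,*sz,an],1))
E
```

```text
[0.68704035 0.0125077  0.32939688] [-1.44092367e-01  5.51456636e-01  1.16822156e+00  1.21923844e-04
  1.42332613e+00 -1.47193268e-01]
0.168 [304 161  15  48 583] [0.6843 0.0125 0.1684] [684.3  12.2  12.   45.2   2.7]
0.142 [  68   31  243   24 3025] [0.5741 0.1381 0.1424] [573.1 138.5 220.1  10.6   2.7]
0.142 [ 260   47   62  253 2956] [ 0.6507 -0.0016  0.1404] [665.9   4.  262.8  60.2  89.5]
0.142 [291 161  15  38 133] [0.6693 0.0133 0.1411] [670.2  11.5  13.8  38.3   1.2]
0.142 [317 161  16  37 132] [0.6987 0.015  0.1409] [697.9  12.5  14.1  37.8   3.7]
0.142 [129 295  21  10 125] [ 0.4857 -0.1275  0.1424] [ 488.  -129.    23.2    9.7    3. ]
```

View pics/w_open.png

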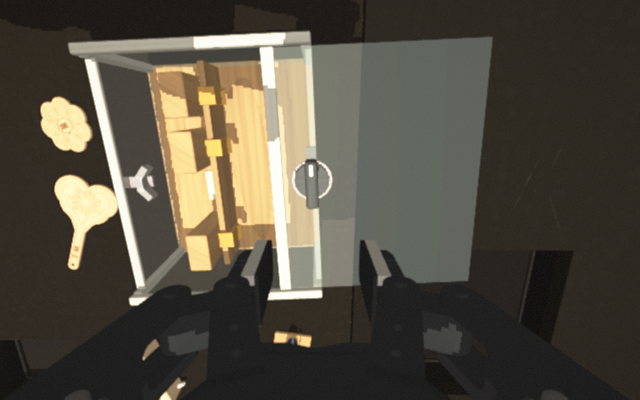

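The latch bar lies along the case's y at 2.7°, so it is fully released. The panel has moved 170.0 mm, so it is fully open. The board runs along column ~215, and the card shows at (210,185) between the blocks. The wrist calibration agrees across both yaws. Next is the hanger.

Converted, -0.313 m / 0.75 = -0.4173, 0.07 m / 0.75 = 0.0933, -1.477 rad / 3.1416 = -0.4701.

Request:
move_tool(offsets={"increments":[[0.0667,-0.0667,0.0933,-0.0477,1],[0.1333,-0.1333,0.0933,-0.0955,1],[0.4067,-0.4173,0.0933,-0.4701,1],[0.4067,-0.4173,0.0933,-0.4701,1],[0.4067,-0.4173,0.0933,-0.4701,1],[0.4067,-0.4173,0.0933,-0.4701,1],[0.4067,-0.4173,0.0933,-0.4701,1],[0.4067,-0.4173,0.0933,-0.4701,1],[0.4067,-0.4173,0.0933,-0.4701,1],[0.4067,-0.4173,0.0933,-0.4701,1],[0.4067,-0.4173,0.0933,-0.4701,1],[0.4067,-0.4173,0.0933,-0.4701,1],[0.4067,-0.4173,0.0933,-0.4701,1],[0.4067,-0.4173,0.0933,-0.4701,1]]})

```text
t: 9.4
tcp_pos: [0.3743, 0.3155, 0.26]
tool_rot: [0.047, 0.999, -0.0, -0.0]
force: [0.2, -0.2, 0.9]
finger_gap: 0.998
gripper_force: 0.0
```

```bash
cat > look.py <<'E'
from h import *
import sys
x0,y0,z0=map(float,sys.argv[1:4])
d=snap("wrist");W=d["W"];s=manip.sense();R=Ro.from_quat(s["tool_rot"]).as_matrix()
print("tcp",np.round(s["tcp_pos"],4),"phi",np.arctan2(R[1,0],R[0,0]),"q",np.round(s["q"],3))
m=((abs(W[...,2]-z0)<.004)&(np.hypot(W[...,0]-x0,W[...,1]-y0)<.06)).astype(np.uint8)
n,l,st,_=cv2.connectedComponentsWithStats(m)
for i in range(1,n):
    if st[i,4]>100:
        w=W[l==i];r=cv2.minAreaRect((w[:,:2]*1000).astype(np.float32));print(st[i],w.mean(0).round(4),np.round([*r[0],*r[1],r[2]],1))
        c=np.array([*r[0],0])/1000;print(" tool delta",R.T@(c-s["tcp_pos"]*[1,1,0]))
E
python3 look.py .3733 .316 .103
```

```text
tcp [0.3743 0.3156 0.2601] phi 3.048015645575049 q [ 0.472  0.337  1.756 -0.     1.049 -1.005]
[ 294  173   50   29 1391] [0.3726 0.3163 0.1035] [373.2 316.3  45.5  26.4  84.5]
 tool delta [1.08266818e-03 6.35889569e-04 1.20927533e-07]
[298 243  40   6 143] [0.4308 0.31   0.1024] [431.2 310.   37.8   3.5  83.7]
 tool delta [-5.72558059e-02 -2.10832411e-04 -1.54750122e-05]
```

Converted, 0.172 m / 0.75 = 0.2293, 0.16 m / 0.75 = 0.2133.

Request:
move_tool(offsets={"increments":[[0.0013,0.0008,0.0667,0,1],[0.0013,0.0008,0.1333,0,1],[0.0013,0.0008,0.18,0,1],[0.0013,0.0008,0.2133,0,1],[0.0013,0.0008,0.2293,0,1],[0.0013,0.0008,0.2293,0,1],[0.0013,0.0008,0.2293,0,0.4],[0.0013,0.0008,0.2293,0,0.4],[0.0013,0.0008,0.2293,0,0.4],[0.0013,0.0008,0.2293,0,0.4],[0.0013,0.0008,0.2293,0,0.4]]}, clamp_n=40)

```text
t: 10.55
tcp_pos: [0.3734, 0.3175, 0.0897]
tool_rot: [0.045, 0.999, 0.001, 0.001]
force: [-0.8, -0.5, 5.3]
finger_gap: 0.535
gripper_force: 40.9
```

Converted, -0.12 m / 0.75 = -0.16, -0.0576 m / 0.75 = -0.0768, -0.139 rad / 3.1416 = -0.0442.

Request:
move_tool(offsets={"increments":[[0,0,-0.0267,0,0.4],[0,0,-0.0667,0,0.4],[0,0,-0.12,0,0.4],[0,0,-0.16,0,0.4],[0,0,-0.16,0,0.4],[-0.02,-0.04,-0.16,-0.0159,0.4],[-0.0467,-0.0867,-0.16,-0.0318,0.4],[-0.0667,-0.1333,-0.16,-0.0442,0.4],[-0.0768,-0.148,-0.16,-0.0442,0.4],[-0.0768,-0.148,-0.1333,-0.0442,0.4],[-0.0768,-0.148,-0.08,-0.0442,0.4],[-0.0768,-0.148,-0.04,-0.0442,0.4],[-0.0768,-0.148,-0.0133,-0.0442,0.4],[-0.0768,-0.148,0,-0.0442,0.4],[-0.0768,-0.148,0.0067,-0.0442,0.4],[-0.0768,-0.148,0.0067,-0.0442,0.4]]})

```text
t: 12.15
tcp_pos: [0.4197, 0.2014, 0.083]
tool_rot: [-0.024, 1.0, -0.0, -0.0]
force: [-0.1, 0.3, -0.7]
finger_gap: 0.528
gripper_force: 42.6
```

Request:
move_tool(offsets={"increments":[[0,0,0.0027,0,0.4],[0,0,0.004,0,0.4]]})

```text
t: 12.35
tcp_pos: [0.4206, 0.2016, 0.0817]
tool_rot: [-0.024, 1.0, 0.0, 0.001]
force: [-1.7, 0.7, 15.7]
finger_gap: 0.532
gripper_force: 44.5
```

Converted, -0.17 m / 0.75 = -0.2267, -0.12 m / 0.75 = -0.16, 1.571 rad / 3.1416 = 0.5001.

Request:
move_tool(offsets={"increments":[[0,0,-0.0027,0,0.4],[0,0,-0.0027,0,0.8],[0,0,-0.0027,0,0.9],[0,0,-0.0027,0,0.9],[0,0,-0.04,0,0.9],[0,0,-0.0933,0,0.9],[0,0,-0.16,0.0477,0.9],[0,0,-0.2267,0.5001,0.9],[0,0,-0.2267,0.5001,0.9],[0,0,-0.2267,0.5001,0.9],[0,0,-0.2267,0.5001,0.9],[0,0,-0.2267,0.5001,0.9],[0,0,-0.2267,0.5001,0.9],[0,0,-0.2267,0.5001,0.9],[0,0,-0.2267,0.5001,0.9],[0,0,-0.2267,0.5001,0.9],[0,0,-0.2267,0.5001,0.9],[0,0,-0.2267,0.5001,0.9],[0,0,-0.2267,0.5001,0.7],[0,0,-0.2267,0.5001,0.7]]})

```text
t: 14.35
tcp_pos: [0.4197, 0.2012, 0.2502]
tool_rot: [0.69, 0.724, -0.0, -0.0]
force: [-0.3, 0.7, 0.6]
finger_gap: 0.7
gripper_force: 0.0
```

```bash
python3 look.py .42 .20 .095
```

```text
tcp [0.4197 0.2012 0.2503] phi 1.6196489898496724 q [ 0.206  0.319  1.823 -0.     1.     0.157]
[ 302  163   29   50 1402] [0.4199 0.2008 0.0957] [420.1 200.1  25.9  45.7   2.2]
 tool delta [-1.16318678e-03  3.31044427e-04 -1.88491020e-08]
```

Converted, 0.164 m / 0.75 = 0.2187, -0.001 m / 0.75 = -0.0013.

Request:
move_tool(offsets={"increments":[[-0.0013,0,0.0667,0,0.7],[-0.0013,0,0.1333,0,0.7],[-0.0013,0,0.1733,0,0.7],[-0.0013,0,0.2,0,0.7],[-0.0013,0,0.2187,0,0.7],[-0.0013,0,0.2187,0,0.7],[-0.0013,0,0.2187,0,0.1],[-0.0013,0,0.2187,0,0.1],[-0.0013,0,0.2187,0,0.1],[-0.0013,0,0.2187,0,0.1],[-0.0013,0,0.2187,0,0.1],[-0.0013,0,0.2187,0,0.1]]}, clamp_n=50)

```text
t: 15.6
tcp_pos: [0.4205, 0.2004, 0.0873]
tool_rot: [0.69, 0.724, 0.001, 0.001]
force: [-1.4, 0.3, 6.0]
finger_gap: 0.297
gripper_force: 50.0
```

```bash
python3 -c "
from h import *
s=manip.sense();print(s['tcp_pos'],s['force'],s['ft_torque'],s['q'])"
```

```text
[0.4205213  0.20039062 0.08732196] [-1.3531012   0.25224101  6.01410462] [0.03809318 0.08834938 0.01729305] [2.04093883e-01 6.15596493e-01 1.96385820e+00 1.96867648e-06
 5.59815949e-01 1.55976977e-01]
```

Converted, -0.231 m / 0.75 = -0.308, 0.1116 m / 0.75 = 0.1488.

Request:
move_tool(offsets={"increments":[[0,0,-0.04,0,0.1],[0,0,-0.0933,0,0.1],[0,0,-0.16,0,0.1],[0,0,-0.22,0,0.1],[0,0,-0.2267,0,0.1],[-0.04,0.02,-0.2267,0,0.1],[-0.0933,0.0467,-0.2267,0,0.1],[-0.1467,0.0733,-0.2267,0,0.1],[-0.2,0.1,-0.2267,0,0.1],[-0.2533,0.1267,-0.2267,0,0.1],[-0.2933,0.14,-0.2267,0,0.1],[-0.308,0.1488,-0.2267,0,0.1],[-0.308,0.1488,-0.2267,0,0.1],[-0.308,0.1488,-0.2267,0,0.1]]})

```text
t: 17.0
tcp_pos: [0.5411, -0.0241, 0.2554]
tool_rot: [0.69, 0.724, -0.0, -0.002]
force: [-1.4, -0.1, -1.6]
finger_gap: 0.296
gripper_force: 49.8
```

```bash
python3 - <<'E'
from h import *
s=manip.sense();R=Ro.from_quat(s["tool_rot"]).as_matrix();p=s["tcp_pos"]
print(p,np.arctan2(R[1,0],R[0,0]),s["q"]);print("to descent point",R.T@(np.array([.5429,-.0248,p[2]])-p))
d=snap("wrist");save(d,"w_hold");W=d["W"];np.savez("w_hold.npz",**{k:d[k] for k in("pixels","W","R","t","f","cx","cy")})
E
```

```text
[ 0.54114163 -0.02407527  0.25543487] 1.6188941441754174 [-2.51200975e-01  4.13992035e-01  1.63785165e+00  7.81104957e-04
  1.09281601e+00 -2.99661290e-01]
to descent point [-8.08433973e-04  1.72148524e-03 -5.95973972e-06]
```

View pics/w_hold.png

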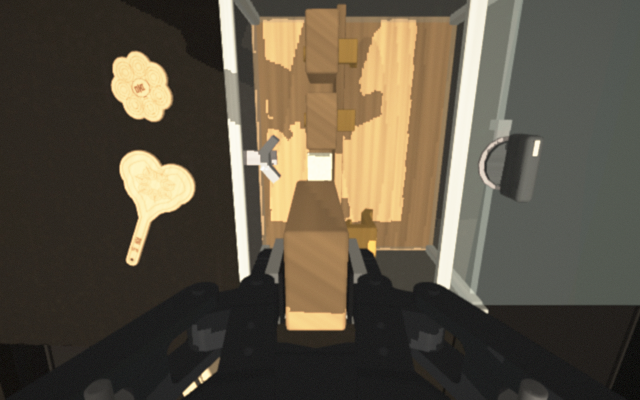

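The held block is square at (316,255), heading for the card at (318,165), with the board running along column ~340. I measure the neighbours, board and held block in the case frame.

```bash
python3 - <<'E'
from h import *
c,s=np.cos(.0475),np.sin(.0475);M=np.array([[c,-s],[s,c]])
for f in("w_open","w_hold"):
    W=np.load(f+".npz")["W"].copy();p=np.load(f+".npz")["pixels"].astype(int);L=W.copy();L[...,:2]=(W[...,:2]-[.5794,.0071])@M
    def show(n,m):
        w=L[m]
        if len(w)>30:
            r=cv2.minAreaRect((w[:,:2]*1000).astype(np.float32));print(f,n,len(w),(np.median(w,0)*1000).round(1),np.percentile(w*1000,[2,98],axis=0).round(1).tolist(),np.round([*r[0],*r[1],r[2]],1))
    x,y,z=np.moveaxis(L,-1,0)
    for yy in(-.09,.03,.09):show("blk%g"%yy,(abs(z-.111)<.004)&(abs(x+.035)<.025)&(abs(y-yy)<.03))
    show("board",(abs(z-.066)<.003)&(abs(x+.018)<.012)&(abs(y)<.12)&(p[...,0]-p[...,2]<95))
    show("card",(z<.02)&(p.min(-1)>170)&(abs(x+.035)<.04)&(abs(y+.03)<.03))
    if f=="w_hold":show("held",(abs(z-(.095+.255-.0868))<.006)&(abs(x+.035)<.04)&(abs(y+.03)<.045))
E
```

```text
w_open blk-0.09 805 [-34.5 -88.6 111.7] [[-47.2, -111.6, 108.0], [-22.5, -67.6, 113.1]] [-35.2 -89.9  26.3  45.7   0.3]
w_open blk0.03 1036 [-34.2  30.5 111.6] [[-47.5, 7.9, 108.7], [-22.4, 51.8, 113.2]] [-35.1  29.6  46.   26.1  89.6]
w_open blk0.09 1205 [-34.2  90.  111.4] [[-47.5, 67.6, 108.2], [-22.5, 111.4, 113.2]] [-35.   89.6  26.4  46.    0.3]
w_open board 429 [-17.2  47.5  66.2] [[-23.5, -117.7, 63.2], [-13.5, 119.0, 68.5]] [-20.8  -0.   22.3 239.7   1.9]
w_open card 190 [-46.7 -29.    8.8] [[-52.1, -50.9, 6.5], [-41.4, -9.9, 10.6]] [-46.8 -31.1  11.   42.8   0.1]
w_hold blk0.03 1770 [-35.7  30.1 111.5] [[-48.1, 7.9, 109.7], [-23.2, 51.2, 113.1]] [-35.4  29.4  45.4  25.6  89.6]
w_hold blk0.09 2178 [-35.5  90.1 111.5] [[-48.3, 67.4, 109.5], [-23.3, 111.3, 113.1]] [-35.7  89.5  26.   45.8   0.1]
w_hold board 670 [-17.4  60.5  66.5] [[-22.0, -19.0, 64.7], [-14.1, 118.3, 68.1]] [-20.5  33.1 173.5  22.2  86.8]
w_hold card 611 [-36.4 -26.5   8.8] [[-50.7, -41.0, 6.8], [-22.2, -12.2, 10.3]] [-36.3 -26.2  32.7  29.   89.7]
w_hold held 7266 [-39.7 -24.3 263.8] [[-58.3, -50.2, 258.6], [-21.4, -6.7, 267.3]] [-39.8 -29.3  47.4  50.   39. ]
```

The rows are not in the units I measure in: shifts go in shares of 0.75 m and turns go in shares of pi rad. I convert before sending: 0.14 m / 0.75 = 0.1867, 0.0017 m / 0.75 = 0.0023.

Request:
move_tool(offsets={"increments":[[-0.0011,0.0023,0.0267,0,0.1],[-0.0011,0.0023,0.0667,0,0.1],[-0.0011,0.0023,0.1067,0,0.1],[-0.0011,0.0023,0.1333,0,0.1],[-0.0011,0.0023,0.1467,0,0.1],[-0.0011,0.0023,0.156,0,0.1],[-0.0011,0.0023,0.1653,0,0.1],[-0.0011,0.0023,0.1733,0,0.1],[-0.0011,0.0023,0.1813,0,0.1],[-0.0011,0.0023,0.1867,0,0.1],[-0.0011,0.0023,0.1867,0,0.1]]})

```text
t: 18.15
tcp_pos: [0.5439, -0.0259, 0.116]
tool_rot: [0.69, 0.724, -0.0, -0.0]
force: [-0.4, -0.3, -1.1]
finger_gap: 0.299
gripper_force: 49.7
```

```bash
python3 - <<'E'
from h import *
s=manip.sense();R=Ro.from_quat(s["tool_rot"]).as_matrix();p=s["tcp_pos"];c,q=np.cos(.0475),np.sin(.0475)
print(p,np.arctan2(R[1,0],R[0,0]),"case",(p[:2]-[.5794,.0071])@np.array([[c,-q],[q,c]]),s["force"],s["ft_torque"])
E
```

```text
[ 0.54393804 -0.02591025  0.11595148] 1.618627033333469 case [-0.03698936 -0.03128921] [-0.40791777 -0.30633682 -1.14149843] [0.0703513  0.05894208 0.00460594]
```

Converted, 0.0125 m / 0.75 = 0.0167, 0.0015 m / 0.75 = 0.002.

Request:
move_tool(offsets={"increments":[[0.0013,0,0.004,0,0.1],[0.0013,0,0.008,0,0.1],[0.0013,0,0.012,0,0.1],[0.0013,0,0.014,0,0.1],[0.0013,0.0013,0.0153,0,0.1],[0.0013,0.002,0.0167,0,0.1],[0.0013,0.002,0.0167,0,0.1]]})

```text
t: 18.85
tcp_pos: [0.5457, -0.0248, 0.1037]
tool_rot: [0.69, 0.724, 0.0, 0.0]
force: [-0.7, -0.4, -0.8]
finger_gap: 0.295
gripper_force: 49.7
```

Request:
move_tool(offsets={"increments":[[0,0,0.0007,0,0.1],[0,0,0.0013,0,0.1],[0,0,0.0013,0,0.1]]})

```text
t: 19.15
tcp_pos: [0.5457, -0.0248, 0.1034]
tool_rot: [0.69, 0.724, 0.0, 0.0]
force: [-1.9, 0.1, 3.9]
finger_gap: 0.301
gripper_force: 50.3
```

```bash
python3 - <<'E'
from h import *
s=manip.sense();R=Ro.from_quat(s["tool_rot"]).as_matrix();p=s["tcp_pos"];c,q=np.cos(.0475),np.sin(.0475)
print(p,np.arctan2(R[1,0],R[0,0]),"case",(p[:2]-[.5794,.0071])@np.array([[c,-q],[q,c]]),s["force"],s["ft_torque"])
E
```

```text
[ 0.54569079 -0.02481465  0.10338473] 1.618829524480577 case [-0.03518657 -0.03027807] [-1.91722331  0.07202804  3.89225851] [-0.02205381  0.14874505  0.02737267]
```

Converted, -0.17 m / 0.75 = -0.2267, -0.14 m / 0.75 = -0.1867.

Request:
move_tool(offsets={"increments":[[0,0,0,0,0.35],[0,0,0,0,0.40],[0,0,0,0,0.45],[0,0,0,0,0.45],[0,0,-0.0133,0,0.45],[0,0,-0.04,0,0.45],[0,0,-0.08,0,0.45],[0,0,-0.1333,0,0.45],[0,0,-0.1867,0,0.45],[-0.0533,-0.04,-0.2267,0,0.45],[-0.0533,-0.04,-0.2267,0,0.45],[-0.0533,-0.04,-0.2267,0,0.45]]})

```text
t: 20.35
tcp_pos: [0.5174, -0.067, 0.2743]
tool_rot: [0.691, 0.723, 0.001, 0.001]
force: [-0.4, -0.5, -0.3]
finger_gap: 0.449
gripper_force: 0.0
```

```bash
python3 - <<'E'
from h import *
d=snap("wrist");save(d,"w_end");W=d["W"]
c,s=np.cos(.0475),np.sin(.0475);M=np.array([[c,-s],[s,c]]);L=W.copy();L[...,:2]=(W[...,:2]-[.5794,.0071])@M
x,y,z=np.moveaxis(L,-1,0)
for yy in(-.09,-.03,.03,.09):
    w=L[(abs(z-.111)<.006)&(abs(x+.035)<.025)&(abs(y-yy)<.03)]
    if len(w)>30:
        r=cv2.minAreaRect((w[:,:2]*1000).astype(np.float32));A=np.c_[w[:,:2],np.ones(len(w))];print(yy,len(w),np.median(w[:,2]).round(4),"tilt",np.linalg.lstsq(A,w[:,2],rcond=None)[0][:2].round(3),np.round([*r[0],*r[1],r[2]],1))
w=L[(abs(z-.168)<.003)&(abs(x-.105)<.03)&(abs(y)<.04)]
if len(w)>30:print("bar",np.round(cv2.minAreaRect((w[:,:2]*1000).astype(np.float32))[0],1))
print(manip.sense()["tcp_pos"],manip.sense()["force"])
E
```

```text
-0.09 1278 0.1116 tilt [ 0.026 -0.019] [-35.6 -89.4  26.   45.1   0.5]
-0.03 1470 0.1114 tilt [0.027 0.002] [-36.1 -30.8  26.   44.7   0.1]
0.03 1796 0.1115 tilt [ 0.016 -0.001] [-35.5  29.7  26.1  46.2   0.4]
0.09 729 0.1113 tilt [0.013 0.101] [-35.3  74.   26.2  15.4   0.5]
bar [104.1  -0.5]
[ 0.51725359 -0.06620624  0.27308026] [-0.56071042  0.65229087 -0.38106651]
```

View pics/w_end.png

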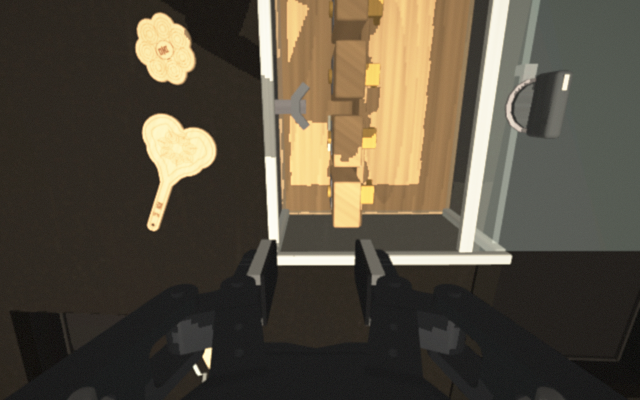

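The four blocks line up along column ~347, with the new one at (347,135), its hook over the board, upright and square. The panel is still open, so I hand in.

```bash
python3 -c "
from station import manip;print(manip.sign_off())"
```

```text
the job is handed in; nothing more can be done
None
```

I released the latch, slid the top panel fully back and hung the hooked block squarely in the vacant place, then handed the job in at about 20 s; the last wrist view shows it level and in line with its neighbours and the case open, but sign-off returned no verdict.

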